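Reset the tripped overload breaker of a potter's wheel

TASK

The bench-top potter's wheel stalled and its overload breaker has popped out. Using only the fingertips, press the red power rocker over to off, then press the popped-out breaker button fully in, then press the red rocker back over to on. Leave the grey direction rocker as it is set, and do not lift or disturb the cup, bowl, jar and trimming tool standing around.

Things in the scene. Friction and masses are not known exactly. Their poses are not given: they have to be found in the camera images.
- wheel: Bench-top potter's wheel, fixed: blue housing 520 x 380 mm, origin centred under it on the table, x away from the operator, flat deck 150 mm up. Three controls in a row on the deck at x = -190 mm, y = -70, 0 and 70 mm (which is where changes), all with the wheel's yaw. White splash pan, 350 mm wide, 38 mm high, centred at x = 85 mm; brown bowl fixed in it, top 91 mm above deck.
- power_switch: The power switch, fixed: black bezel 60 x 44 mm, 6 mm high, with the red rocker in it; origin at its centre on the deck, axes as the wheel's. The half of the rocker that is pressed down stands 2 mm higher than the bezel.
- power (a joint): Red power rocker, 45 x 28 mm, long way along the wheel's x, pivoting at its middle: -0.22 rad = off (near half, white ring, down), +0.22 = on (far half, white bar, down). Starts on. Its top is a shallow V: the pressed half lies level 8 mm above the deck, the other rises to 18 mm at its outer end. About 4 N on the raised half tips it; it stays where left.
- power_far (a point): Fixed point: middle of the red rocker's far half, 15 mm beyond the pivot, 8 mm above the deck, at the height of the surface when this half is pressed down level. Press down here to switch on. Axes as the wheel's.
- power_near (a point): The same for the near half (towards the operator), 15 mm before the pivot. Press down here to switch off.
- breaker_unit: The overload breaker, fixed: black washer 38 mm across and steel hexagonal nut 28 mm across flats, top 6 mm above the deck, with the button in it; origin at its centre on the deck.
- breaker (a joint): Overload breaker button, travel straight down in m: 0 = popped out (start), 0.008 = fully in. It moves with about 4 N of friction, no spring, and stays where it is left.
- breaker_top (a point): Centre of the top of the breaker button, moving with it: a black cap 19 mm across on a white stem, in a steel hexagonal nut whose top is 6 mm above the deck. The top is 17 mm above the deck when out, 9 mm when fully in.
- direction (a joint): Grey direction rocker (two white arrows), same build and size as the power rocker; starts at -0.22 rad (near half down) and must stay there.
- direction_far (a point): Fixed point on the direction switch: middle of its far half (the raised one), 15 mm beyond its pivot, 8 mm above the deck.
- cup: Blue cup, 52 mm wide, 48 mm high, standing on a front corner of the wheel's deck; origin at the centre of its underside.
- loop_tool: Trimming tool with a wooden handle and a wire loop, 130 mm long, 20 mm wide, 13 mm high, lying on the other front corner of the deck along its own x; origin under the middle of the handle.
- bowl: Terracotta bowl, 120 mm wide, 55 mm high, on the table beside the wheel; origin at the centre of its underside.
- jar: Amber jar with a white lid, 66 mm wide, 85 mm high, on the table at the other side; origin at the centre of its underside.

How it is judged:
By the outcome, as a careful person would: the job done as asked, in the order asked, and still so for the second after the job is handed in, with the robot touching nothing.
It also fails if it takes over 48 s, if anything falls off the work surface, if the arm or the gripper's body presses on something with over 40 N, if the wrist force passes 120 N, or if a joint passes its speed limit or range.

ROBOT

A 7-joint arm with a two-finger parallel gripper is mounted at the origin on the work surface. World frame = base frame: x ahead of the robot, y to its left, z up, the work surface at z = 0. Lengths are in m, angles in rad, forces in N, time in s.
With the tool pointing down it reaches from about 0.425 to 0.875 m from the base axis. Payload 4.7 kg.
Tool frame: the origin (TCP) lies midway between the tips of the shut fingers; the grasp point (between the pads) lies robot.hold_point_z behind it (robot.hold_point_z is the distance from the TCP to the grasp point, in m); z points along the fingers, y is the line along which they close (so a half turn about z gives the same grasp; the last joint's range is limited). The gripper opens to 87 mm and grips with 3 to 60 N. Pads are 19 mm wide; open, the fingers measure 117 mm over their backs; the gripper's body (75 mm by 190 mm) begins 51 mm behind the grasp point.
Start: joints at [1.23, 0.321, -0.07, 1.45, 0.023, 1.371, -0.057], TCP at [0.226, -0.61, 0.223] pointing down, gripper open.
Joint ranges: [-2.86, 2.86], [-0.3, 2.09], [-1.38, 1.24], [0.06, 2.45], [-1.56, 4.7], [0.09, 2.05], [-2.69, 2.69]. Speed limits (rad/s): [2.57, 2.57, 3.14, 3.14, 3.14, 3.14, 3.14].

INTERFACE

Orientations are given as a unit quaternion [w, x, y, z].
In Python, from bench import robot gives the robot as it stands.
- The arm moves only by the shell command python3 -m jog 'ROWS'. ROWS is JSON, a list of rows, each an object with "dp": the shift along the tool's x, y, z each as a share of 0.04 m, from -1 to 1, a list of three; "rotation": the turn, a rotation vector about the tool's x, y, z each as a share of 5 degrees, from -1 to 1, a list of three; "grip": the closure, from -1 (fully open) to 1 (shut). In form: [{"dp": [tx, ty, tz], "rotation": [wx, wy, wz], "grip": grip}, ...]. A call has 1 to 12 rows; each row shifts and turns the commanded pose from where the row before left it, along the tool's axes as they then stand; what a row does not reach is not made up. A row lasts 1/12 s, in which the tool goes at most 41.7 mm and 7.16 degrees, less where a joint would pass 70% of its speed; a pose out of reach is approached as far as the arm can. A call with a number of a shift or a turn outside -1 to 1 is refused whole. A call with a gripper value outside its range is refused whole. The fingers move at their own pace and stop on an object; the grip force is fixed at half the most. Time passes only in rows, so rows that do not move let the fingers close. It gives the time, the measured TCP pose, the force, the opening and the grip force at its end, in the units of the state.
- robot.read_state(): the state, without advancing time (a new reading comes with each control period).
- robot.snapshot(name): name is "side" or "top" or "wrist"; returns a dict with "image" (384x512x3 uint8, red, green, blue), "depth" (384x512 float32, m along the optical axis (not along the pixel's ray), 0 where there is no reading), "fx", "fy", "cx", "cy" (pixels), "R" (3x3) and "t" (3): a world point X has camera coordinates R X + t. Camera axes: x right, y down, z forward; pixel columns grow to the right and rows downward; lengths in m; the calibration is good to about 2 mm. A picture is of the moment at which its call begins.
- robot.finish_job(): hands the job in; it is judged then, once.
The state is a dict: "time_s": time; "qpos": joint angles; "dq": joint speeds; "joint_torque": joint torques, N m; "ee_pos": TCP position; "tcp_rot": TCP orientation; "wrist_force": force on the tool from outside, world axes, zero at the start; "moment": the same for the moment, N m; "width": opening from 0.0 (shut) to 1.0 (fully open); "gripper_force": force on a finger pad.
Only numpy, scipy, OpenCV 4.12 (cv2) and the standard library are available. Lean on these libraries where they do the work, as an engineer would, in place of code of your own. Each camera call takes 0.05 s, during which the arm holds its last target. There are 200 camera calls.

## Working session

There is one attempt and no reset: what is moved stays moved. The work goes in short steps, Python scripts to look and compute and a shell command to move; the robot and the scene stay as the last step left them, time stands still between calls to the robot, and variables do not carry over. Pictures are saved under pics/ and viewed, at most 10 in all, crops included, and the job is handed in when it is done.

```bash
mkdir -p pics; python3 - <<'E'
from bench import robot
import cv2,pickle,numpy as np
for n in("top","side"):
    s=robot.snapshot(n);pickle.dump(s,open(n+".pkl","wb"))
    cv2.imwrite(f"pics/{n}0.png",cv2.resize(s["image"][:,:,::-1],(768,576)))
s=robot.read_state();print(s["time_s"],s["ee_pos"],s["tcp_rot"],s["width"],robot.hold_point_z)
E
```

```text
0.1 [ 0.22554962 -0.60908617  0.22156199] [-8.40857990e-04  9.84306853e-01  1.76463224e-01 -2.06659896e-04] 1.0023720372201959 0.0187
```

View pics/top0.png

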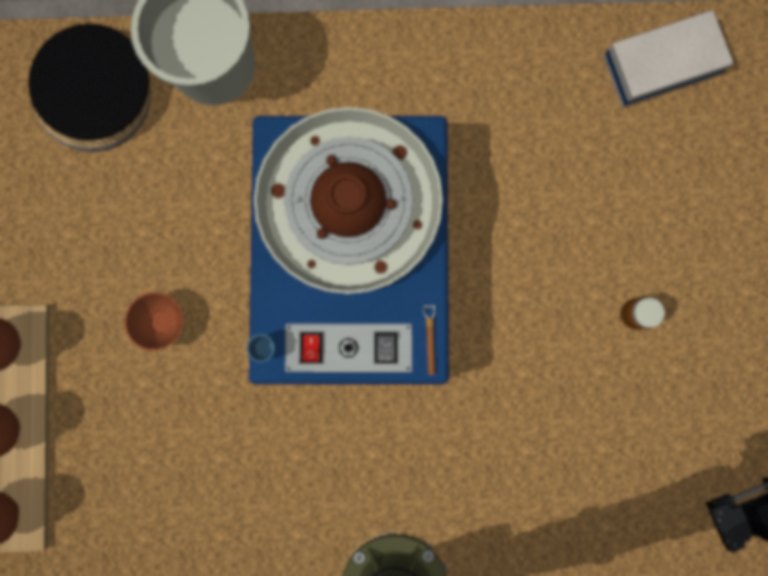

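View pics/side0.png

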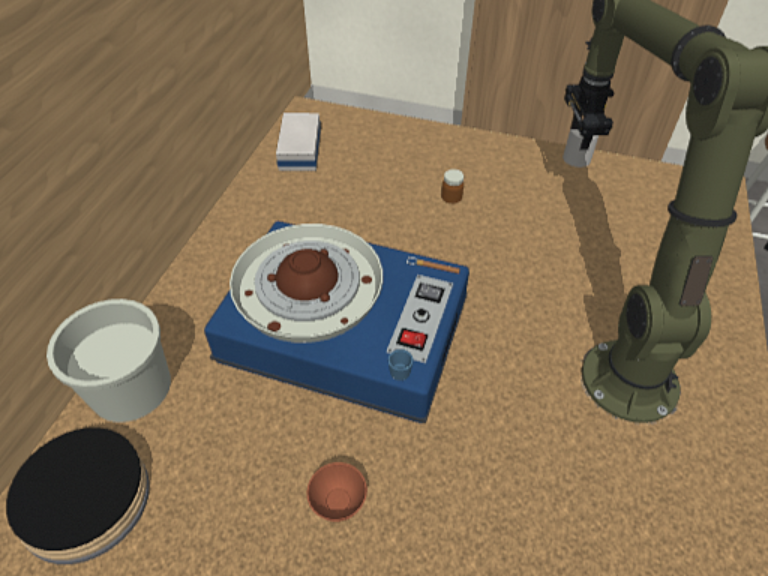

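The top view shows the wheel with almost no yaw: red power rocker at (311,347), breaker (348,347), grey rocker (386,347), cup (261,347) and tool (431,340), in 768-wide pixels. The side view agrees, with the rocker at (412,339) and the breaker at (421,315).

```bash
cat > h.py <<'E'
import numpy as np
def px(s,u,v,z):
    "native pixel -> world point on plane z"
    R=np.array(s["R"]);t=np.array(s["t"])
    d=R.T@np.array([(u-s["cx"])/s["fx"],(v-s["cy"])/s["fy"],1]);c=-R.T@t
    return c+d*(z-c[2])/d[2]
def pd(s,u,v):
    R=np.array(s["R"]);t=np.array(s["t"]);d=s["depth"][int(v),int(u)]
    return R.T@(d*np.array([(u-s["cx"])/s["fx"],(v-s["cy"])/s["fy"],1])-t)
E
python3 - <<'E'
import pickle,cv2,numpy as np
from h import *
np.set_printoptions(precision=4,suppress=True)
for n,k in(("top",dict(power=(311,347.5),brk=(348,347.5),dirn=(386,347.5))),("side",dict(power=(412,339),brk=(421,314),dirn=(430,292)))):
    s=pickle.load(open(n+".pkl","rb"))
    for a,(u,v) in k.items(): print(n,a,px(s,u/1.5,v/1.5,.16),pd(s,u/1.5,v/1.5))
    im=s["image"].astype(int);m=(im[...,0]>150)&(im[...,1]<70)&(im[...,2]<70)
    v,u=np.nonzero(m);print("red",len(u),px(s,u.mean(),v.mean(),.16))
    if n=="top":
        for c in((250,383.5),(447.5,383.5),(251.5,116),(447.5,116)): print("corner",px(s,c[0]/1.5,c[1]/1.5,.15))
    x0,y0,w,h=(155,195,125,70) if n=="top" else (240,160,80,100)
    f=6
    cv2.imwrite(f"pics/{n}_c.png",cv2.resize(s["image"][y0:y0+h,x0:x0+w,::-1],None,fx=f,fy=f,interpolation=cv2.INTER_CUBIC))
E
```

```text
top power [0.4966 0.1409 0.16  ] [0.4965 0.1413 0.1555]
top brk [0.4948 0.0718 0.16  ] [0.4949 0.0714 0.1675]
top dirn [0.4929 0.001  0.16  ] [0.4928 0.001  0.154 ]
red 120 [0.4982 0.1423 0.16  ]
corner [0.4323 0.2575 0.15  ]
corner [ 0.4226 -0.1123  0.15  ]
corner [0.9435 0.248  0.15  ]
corner [ 0.933  -0.1292  0.15  ]
side power [0.4959 0.1492 0.16  ] [0.4966 0.1461 0.1556]
side brk [0.4949 0.0768 0.16  ] [0.494  0.0813 0.1657]
side dirn [0.4915 0.008  0.16  ] [0.4912 0.0096 0.1619]
red 80 [0.4973 0.1455 0.16  ]
```

View pics/top_c.png

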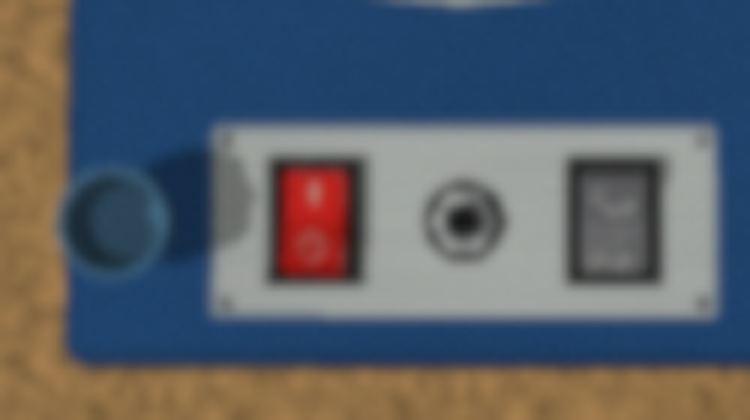

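View pics/side_c.png

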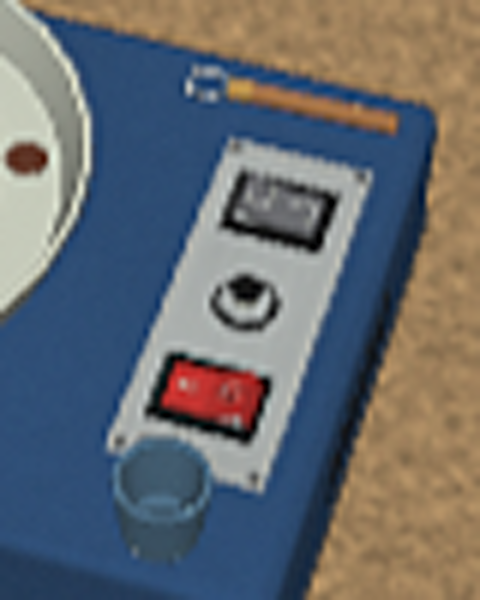

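```bash
python3 - <<'E'
import pickle,numpy as np
from h import *
np.set_printoptions(precision=4,suppress=True)
for n,o,k in(("top",(155,195),dict(power=(316,220.5,.156),brk=(464,221,.156),dirn=(616,221,.156),p1=(213,319,.15),p2=(717,319,.15),p3=(213,126,.15),p4=(717,126,.15))),("side",(240,160),dict(power=(211,398,.156),brk=(247,287,.167),dirn=(281,210,.156)))):
    s=pickle.load(open(n+".pkl","rb"))
    for a,(u,v,z) in k.items(): print(n,a,px(s,o[0]+u/6,o[1]+v/6,z))
from bench import robot
from scipy.spatial.transform import Rotation as Ro
q=robot.read_state()["tcp_rot"];print(Ro.from_quat(np.roll(q,-1)).as_matrix())
E
```

```text
top power [0.4963 0.1404 0.156 ]
top brk [0.4942 0.0711 0.156 ]
top dirn [0.4923 0.0001 0.156 ]
top p1 [0.4515 0.1902 0.15  ]
top p2 [ 0.4452 -0.046   0.15  ]
top p3 [0.5418 0.1887 0.15  ]
top p4 [ 0.5355 -0.0487  0.15  ]
side power [0.4946 0.1472 0.156 ]
side brk [0.4938 0.0756 0.167 ]
side dirn [0.4912 0.0059 0.156 ]
[[ 0.9377  0.3474 -0.0007]
 [ 0.3474 -0.9377  0.0016]
 [-0.0001 -0.0017 -1.    ]]
```

The two views put the controls at about (0.495, 0.073), spaced 140 mm apart, with yaw about -1.6°. They differ by 5 mm in y, and the wrist camera will settle that. I'll move over the controls with the gripper shut.

```bash
python3 -m jog '[{"dp":[0,0,-0.4],"rotation":[0,0,0.88],"grip":1},{"dp":[0,0,-0.4],"rotation":[0,0,0.88],"grip":1},{"dp":[0,0,-0.4],"rotation":[0,0,0.88],"grip":1},{"dp":[0,0,-0.4],"rotation":[0,0,0.88],"grip":1},{"dp":[0,0,-0.4],"rotation":[0,0,0.88],"grip":1},{"dp":[0.6,-0.8,0],"rotation":[0,0,0],"grip":1},{"dp":[0.6,-0.8,0],"rotation":[0,0,0],"grip":1},{"dp":[0.6,-0.8,0],"rotation":[0,0,0],"grip":1},{"dp":[0.6,-0.8,0],"rotation":[0,0,0],"grip":1},{"dp":[0.6,-0.8,0],"rotation":[0,0,0],"grip":1},{"dp":[0.6,-0.8,0],"rotation":[0,0,0],"grip":1},{"dp":[0.6,-0.8,0],"rotation":[0,0,0],"grip":1}]'
python3 -m jog '[{"dp":[0.2,-0.97,0],"rotation":[0,0,0],"grip":1},{"dp":[0.2,-0.97,0],"rotation":[0,0,0],"grip":1},{"dp":[0.2,-0.97,0],"rotation":[0,0,0],"grip":1},{"dp":[0.2,-0.97,0],"rotation":[0,0,0],"grip":1},{"dp":[0.2,-0.97,0],"rotation":[0,0,0],"grip":1},{"dp":[0.2,-0.97,0],"rotation":[0,0,0],"grip":1},{"dp":[0.2,-0.97,0],"rotation":[0,0,0],"grip":1},{"dp":[0.2,-0.97,0],"rotation":[0,0,0],"grip":1},{"dp":[0.2,-0.97,0],"rotation":[0,0,0],"grip":1},{"dp":[0.2,-0.97,0],"rotation":[0,0,0],"grip":1},{"dp":[0.2,-0.97,0],"rotation":[0,0,0],"grip":1},{"dp":[0,0,0],"rotation":[0,0,0],"grip":1}]'
python3 - <<'E'
from bench import robot
import cv2,pickle,numpy as np
from scipy.spatial.transform import Rotation as Ro
s=robot.snapshot("wrist");pickle.dump(s,open("w1.pkl","wb"))
cv2.imwrite("pics/w1.png",cv2.resize(s["image"][:,:,::-1],(768,576)))
st=robot.read_state();print(st["time_s"],st["ee_pos"],st["width"]);print(Ro.from_quat(np.roll(st["tcp_rot"],-1)).as_matrix())
E
```

```text
time_s: 1.1
ee_pos: [0.401, -0.3887, 0.3023]
tcp_rot: [-0.0, 1.0, -0.015, -0.0]
wrist_force: [1.2, -1.1, 1.3]
width: 0.175
gripper_force: 0.0
time_s: 2.1
ee_pos: [0.5007, 0.0436, 0.3027]
tcp_rot: [-0.002, 1.0, -0.008, 0.0]
wrist_force: [-0.2, 0.7, 0.2]
width: 0.003
gripper_force: 0.0
2.15 [0.50047022 0.03893505 0.30242158] 0.008721506547942999
[[ 9.99804716e-01 -1.97611281e-02 -1.65399353e-04]
 [-1.97608271e-02 -9.99803362e-01  1.65728691e-03]
 [-1.98116688e-04 -1.65369484e-03 -9.99998613e-01]]
```

View pics/w1.png

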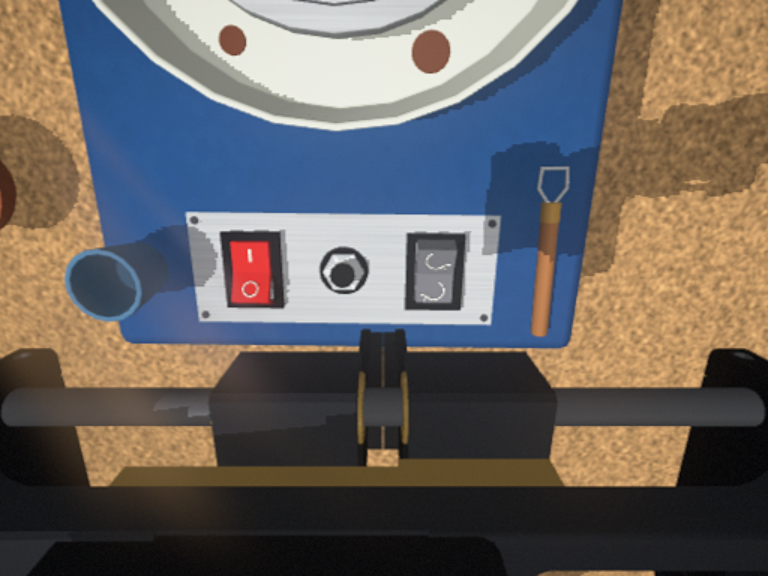

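The wrist view shows the power bezel centred at (254,270), breaker button at (343,275) with its washer at (344,270), and grey bezel at (435,271). The shut fingertips are at (383,340).

```bash
python3 - <<'E'
import pickle,numpy as np
from h import *
from bench import robot
np.set_printoptions(precision=4,suppress=True)
s=pickle.load(open("w1.pkl","rb"))
for a,u,v,z in(("power",254,270,.156),("brk",344,270,.151),("btn",343,275,.167),("dir",435,271,.156),("pl",186,212,.15),("pl",500,216,.15),("pl",200,321,.15),("pl",490,325,.15)): print(a,px(s,u/1.5,v/1.5,z),pd(s,u/1.5,v/1.5))
X=robot.read_state()["ee_pos"];c=s["R"]@X+s["t"];print("tcp px",1.5*(c[0]/c[2]*s["fx"]+s["cx"]),1.5*(c[1]/c[2]*s["fy"]+s["cy"]))
E
```

```text
power [0.4997 0.1411 0.156 ] [0.5003 0.1405 0.1581]
brk [0.4974 0.0727 0.151 ] [0.5015 0.0711 0.1664]
btn [0.4979 0.0719 0.167 ] [0.4973 0.0722 0.1649]
dir [0.4969 0.0026 0.156 ] [0.498  0.0031 0.1601]
pl [0.5439 0.1894 0.15  ] [0.5438 0.1897 0.1493]
pl [ 0.5372 -0.0459  0.15  ] [ 0.537  -0.0463  0.1485]
pl [0.456  0.1916 0.15  ] [0.4557 0.1919 0.1492]
pl [ 0.4492 -0.0436  0.15  ] [ 0.4491 -0.0437  0.1499]
tcp px 389.6381084178769 354.9042945054175
```

```bash
python3 -m jog '[{"dp":[-0.16,-0.87,0],"rotation":[0,0,0],"grip":1},{"dp":[-0.16,-0.87,0],"rotation":[0,0,0],"grip":1},{"dp":[-0.16,-0.87,0],"rotation":[0,0,0],"grip":1},{"dp":[0,0,0.7],"rotation":[0,0,0],"grip":1},{"dp":[0,0,0.7],"rotation":[0,0,0],"grip":1},{"dp":[0,0,0.7],"rotation":[0,0,0],"grip":1},{"dp":[0,0,0.4],"rotation":[0,0,0],"grip":1},{"dp":[0,0,0],"rotation":[0,0,0],"grip":1},{"dp":[0,0,0],"rotation":[0,0,0],"grip":1},{"dp":[0,0,0],"rotation":[0,0,0],"grip":1}]'; python3 -c "
from bench import robot
print(robot.read_state()['ee_pos'])"
```

```text
time_s: 2.98
ee_pos: [0.4853, 0.138, 0.2037]
tcp_rot: [-0.0, 1.0, -0.015, 0.001]
wrist_force: [-0.1, -0.2, 0.3]
width: 0.003
gripper_force: 0.0
[0.48534259 0.13795655 0.20367298]
```

```bash
python3 -m jog '[{"dp":[-0.06,-0.125,0],"rotation":[0,0,0],"grip":1},{"dp":[0,0,0.3],"rotation":[0,0,0],"grip":1},{"dp":[0,0,0.3],"rotation":[0,0,0],"grip":1},{"dp":[0,0,0.2],"rotation":[0,0,0],"grip":1},{"dp":[0,0,0.1],"rotation":[0,0,0],"grip":1},{"dp":[0,0,0.05],"rotation":[0,0,0],"grip":1},{"dp":[0,0,0.05],"rotation":[0,0,0],"grip":1},{"dp":[0,0,0.05],"rotation":[0,0,0],"grip":1},{"dp":[0,0,0.03],"rotation":[0,0,0],"grip":1},{"dp":[0,0,0.03],"rotation":[0,0,0],"grip":1},{"dp":[0,0,0],"rotation":[0,0,0],"grip":1},{"dp":[0,0,0],"rotation":[0,0,0],"grip":1}]'
```

```text
time_s: 3.98
ee_pos: [0.4825, 0.1436, 0.1584]
tcp_rot: [0.0, 1.0, -0.015, 0.0]
wrist_force: [-2.7, 0.1, 4.1]
width: 0.007
gripper_force: 2.1
```

```bash
python3 -m jog '[{"dp":[0,0,0.03],"rotation":[0,0,0],"grip":1},{"dp":[0,0,0],"rotation":[0,0,0],"grip":1},{"dp":[0,0,0],"rotation":[0,0,0],"grip":1}]';python3 -m jog '[{"dp":[0,0,0.03],"rotation":[0,0,0],"grip":1},{"dp":[0,0,0],"rotation":[0,0,0],"grip":1},{"dp":[0,0,0],"rotation":[0,0,0],"grip":1}]'
```

```text
time_s: 4.23
ee_pos: [0.4826, 0.1436, 0.1583]
tcp_rot: [0.0, 1.0, -0.015, 0.0]
wrist_force: [-5.5, -0.8, 11.7]
width: 0.005
gripper_force: 5.6
time_s: 4.48
ee_pos: [0.4826, 0.1436, 0.1582]
tcp_rot: [0.001, 1.0, -0.015, 0.0]
wrist_force: [-8.4, -3.4, 17.8]
width: 0.005
gripper_force: 9.1
```

```bash
python3 -m jog '[{"dp":[0,0,-0.3],"rotation":[0,0,0],"grip":1},{"dp":[0,0,-0.5],"rotation":[0,0,0],"grip":1},{"dp":[0,0,-0.5],"rotation":[0,0,0],"grip":1},{"dp":[0.13,0.6,0],"rotation":[0,0,0],"grip":1},{"dp":[0.13,0.6,0],"rotation":[0,0,0],"grip":1},{"dp":[0.13,0.57,0],"rotation":[0,0,0],"grip":1},{"dp":[0,0,0],"rotation":[0,0,0],"grip":1},{"dp":[0,0,0],"rotation":[0,0,0],"grip":1},{"dp":[0,0,0],"rotation":[0,0,0],"grip":1},{"dp":[0,0,0],"rotation":[0,0,0],"grip":1}]'
python3 - <<'E'
from bench import robot
import cv2,pickle
from h import *
st=robot.read_state();print(st["ee_pos"])
s=robot.snapshot("wrist");pickle.dump(s,open("w2.pkl","wb"))
X=st["ee_pos"]
for Z in(X,[.496,.0725,.167],[.498,.1425,.158]):
    c=s["R"]@np.array(Z)+s["t"];print(1.5*(c[0]/c[2]*s["fx"]+s["cx"]),1.5*(c[1]/c[2]*s["fy"]+s["cy"]))
cv2.imwrite("pics/w2.png",cv2.resize(s["image"][:,:,::-1],(768,576)))
E
```

```text
time_s: 5.32
ee_pos: [0.4958, 0.0735, 0.2078]
tcp_rot: [-0.0, 1.0, -0.014, 0.0]
wrist_force: [0.5, -0.2, -0.4]
width: 0.006
gripper_force: 0.0
[0.49580105 0.07346751 0.20776558]
378.8336953807328 354.83391204085353
381.38352340828214 318.6217511283397
252.04327796288524 312.25913491734616
```

View pics/w2.png

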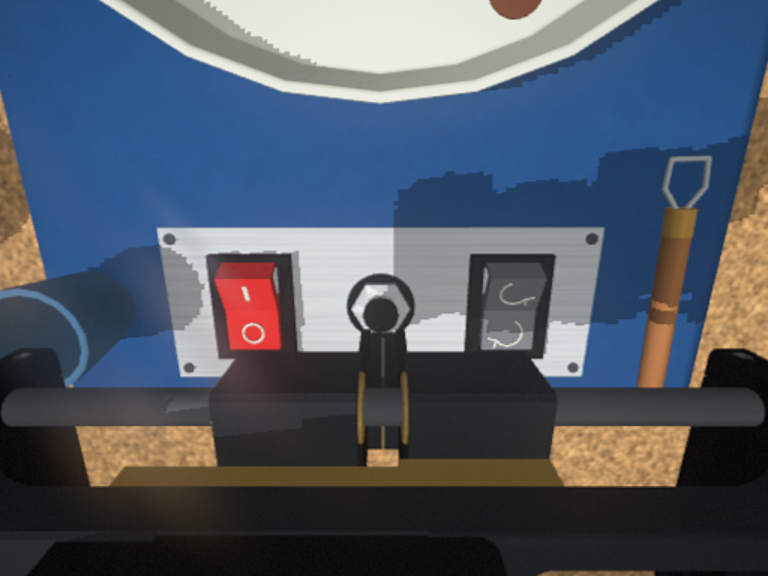

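The power rocker is now off: its far half is raised and its near half is level. The breaker button at (380,314) lies under the tips, about 2 mm further out in x than I estimated.

```bash
python3 -m jog '[{"dp":[0.05,0,0.3],"rotation":[0,0,0],"grip":1},{"dp":[0,0,0.3],"rotation":[0,0,0],"grip":1},{"dp":[0,0,0.25],"rotation":[0,0,0],"grip":1},{"dp":[0,0,0.1],"rotation":[0,0,0],"grip":1},{"dp":[0,0,0.05],"rotation":[0,0,0],"grip":1},{"dp":[0,0,0.05],"rotation":[0,0,0],"grip":1},{"dp":[0,0,0.05],"rotation":[0,0,0],"grip":1},{"dp":[0,0,0.05],"rotation":[0,0,0],"grip":1},{"dp":[0,0,0.05],"rotation":[0,0,0],"grip":1},{"dp":[0,0,0.03],"rotation":[0,0,0],"grip":1},{"dp":[0,0,0],"rotation":[0,0,0],"grip":1},{"dp":[0,0,0],"rotation":[0,0,0],"grip":1}]';python3 -m jog '[{"dp":[0,0,0.04],"rotation":[0,0,0],"grip":1},{"dp":[0,0,0],"rotation":[0,0,0],"grip":1},{"dp":[0,0,0],"rotation":[0,0,0],"grip":1}]'
```

```text
time_s: 6.37
ee_pos: [0.4979, 0.0723, 0.1594]
tcp_rot: [0.0, 1.0, -0.015, 0.0]
wrist_force: [-4.6, 0.3, 8.0]
width: 0.006
gripper_force: 4.0
time_s: 6.62
ee_pos: [0.498, 0.0723, 0.1593]
tcp_rot: [0.001, 1.0, -0.015, 0.0]
wrist_force: [-7.6, -0.8, 17.2]
width: 0.006
gripper_force: 8.6
```

```bash
python3 -m jog '[{"dp":[0,0,0.03],"rotation":[0,0,0],"grip":1},{"dp":[0,0,0],"rotation":[0,0,0],"grip":1},{"dp":[0,0,0],"rotation":[0,0,0],"grip":1}]'; python3 -m jog '[{"dp":[0,0,-0.3],"rotation":[0,0,0],"grip":1},{"dp":[0,0,-0.5],"rotation":[0,0,0],"grip":1},{"dp":[0,0,-0.5],"rotation":[0,0,0],"grip":1},{"dp":[0.12,-0.6,0],"rotation":[0,0,0],"grip":1},{"dp":[0.12,-0.6,0],"rotation":[0,0,0],"grip":1},{"dp":[0.12,-0.56,0],"rotation":[0,0,0],"grip":1},{"dp":[0,0,0],"rotation":[0,0,0],"grip":1},{"dp":[0,0,0],"rotation":[0,0,0],"grip":1},{"dp":[0,0,0],"rotation":[0,0,0],"grip":1},{"dp":[0,0,0],"rotation":[0,0,0],"grip":1}]'
```

```text
time_s: 6.87
ee_pos: [0.498, 0.0723, 0.1592]
tcp_rot: [0.001, 1.0, -0.015, 0.0]
wrist_force: [-11.4, -1.1, 24.6]
width: 0.008
gripper_force: 12.0
time_s: 7.7
ee_pos: [0.5145, 0.1407, 0.2074]
tcp_rot: [0.0, 1.0, -0.016, 0.0]
wrist_force: [-0.5, -1.3, -0.2]
width: 0.004
gripper_force: 0.0
```

```bash
python3 - <<'E'
from bench import robot
import cv2
from h import *
s=robot.snapshot("wrist")
Z=np.array([.498,.0725,.159]);c=s["R"]@Z+s["t"];u=c[0]/c[2]*s["fx"]+s["cx"];v=c[1]/c[2]*s["fy"]+s["cy"]
print(u*1.5,v*1.5,[pd(s,u+i,v-3).round(4).tolist() for i in(-2,0,2)])
cv2.imwrite("pics/w3.png",cv2.resize(s["image"][:,:,::-1],(768,576)))
E
```

```text
504.9678168767711 338.06756066292104 [[0.5006, 0.0742, 0.1586], [0.5001, 0.0723, 0.1578], [0.5002, 0.0707, 0.158]]
```

View pics/w3.png

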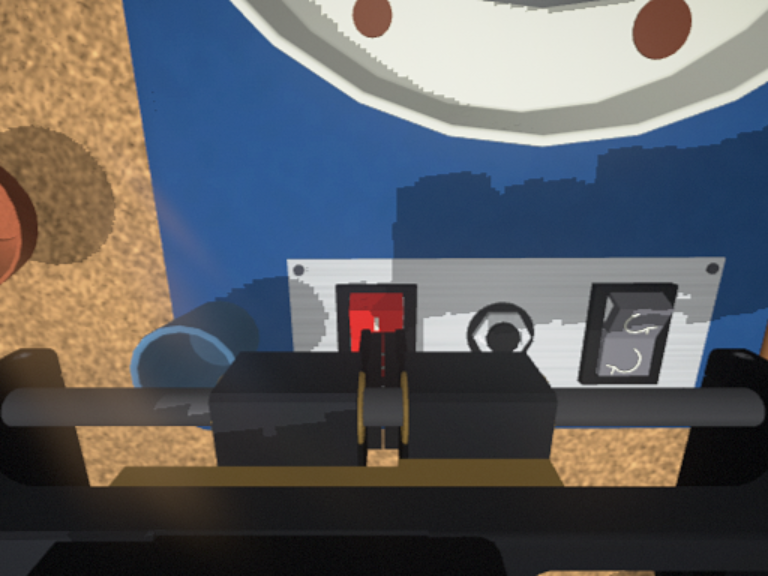

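The breaker cap at (503,335) measures 8-9 mm above the deck, so it is fully in. The rocker is still off, and the tips are over its far half. Now I press it on.

```bash
python3 -m jog '[{"dp":[0,-0.03,0.3],"rotation":[0,0,0],"grip":1},{"dp":[0,0,0.3],"rotation":[0,0,0],"grip":1},{"dp":[0,0,0.25],"rotation":[0,0,0],"grip":1},{"dp":[0,0,0.1],"rotation":[0,0,0],"grip":1},{"dp":[0,0,0.05],"rotation":[0,0,0],"grip":1},{"dp":[0,0,0.05],"rotation":[0,0,0],"grip":1},{"dp":[0,0,0.05],"rotation":[0,0,0],"grip":1},{"dp":[0,0,0.05],"rotation":[0,0,0],"grip":1},{"dp":[0,0,0.05],"rotation":[0,0,0],"grip":1},{"dp":[0,0,0.04],"rotation":[0,0,0],"grip":1},{"dp":[0,0,0],"rotation":[0,0,0],"grip":1},{"dp":[0,0,0],"rotation":[0,0,0],"grip":1}]';python3 -m jog '[{"dp":[0,0,0.04],"rotation":[0,0,0],"grip":1},{"dp":[0,0,0],"rotation":[0,0,0],"grip":1},{"dp":[0,0,0],"rotation":[0,0,0],"grip":1}]'
```

```text
time_s: 8.75
ee_pos: [0.5148, 0.1435, 0.1584]
tcp_rot: [-0.0, 1.0, -0.015, 0.001]
wrist_force: [1.4, -2.3, 2.8]
width: 0.007
gripper_force: 1.6
time_s: 9.0
ee_pos: [0.5149, 0.1436, 0.1583]
tcp_rot: [0.0, 1.0, -0.015, 0.001]
wrist_force: [-2.6, -3.5, 12.7]
width: 0.001
gripper_force: 6.0
```

```bash
python3 -m jog '[{"dp":[0,0,0.03],"rotation":[0,0,0],"grip":1},{"dp":[0,0,0],"rotation":[0,0,0],"grip":1},{"dp":[0,0,0],"rotation":[0,0,0],"grip":1}]'; python3 -m jog '[{"dp":[0,0,-0.3],"rotation":[0,0,0],"grip":1},{"dp":[0,0,-0.7],"rotation":[0,0,0],"grip":1},{"dp":[0,0,-0.9],"rotation":[0,0,0],"grip":1},{"dp":[0,0,-0.9],"rotation":[0,0,0],"grip":1},{"dp":[0,0,-0.9],"rotation":[0,0,0],"grip":1},{"dp":[0,0,-0.3],"rotation":[0,0,0],"grip":1},{"dp":[-0.5,0,0],"rotation":[0,0,0],"grip":1},{"dp":[-0.5,0,0],"rotation":[0,0,0],"grip":1},{"dp":[0,0,0],"rotation":[0,0,0],"grip":1},{"dp":[0,0,0],"rotation":[0,0,0],"grip":1}]'
python3 - <<'E'
from bench import robot
import cv2
s=robot.snapshot("wrist")
cv2.imwrite("pics/w4.png",cv2.resize(s["image"][:,:,::-1],(768,576)))
E
```

```text
time_s: 9.25
ee_pos: [0.5149, 0.1435, 0.1582]
tcp_rot: [0.001, 1.0, -0.015, 0.001]
wrist_force: [-5.4, -3.9, 18.1]
width: 0.011
gripper_force: 9.3
time_s: 10.08
ee_pos: [0.4736, 0.1453, 0.3151]
tcp_rot: [0.0, 1.0, -0.014, 0.0]
wrist_force: [-0.6, 0.8, 1.2]
width: 0.007
gripper_force: 0.0
```

View pics/w4.png

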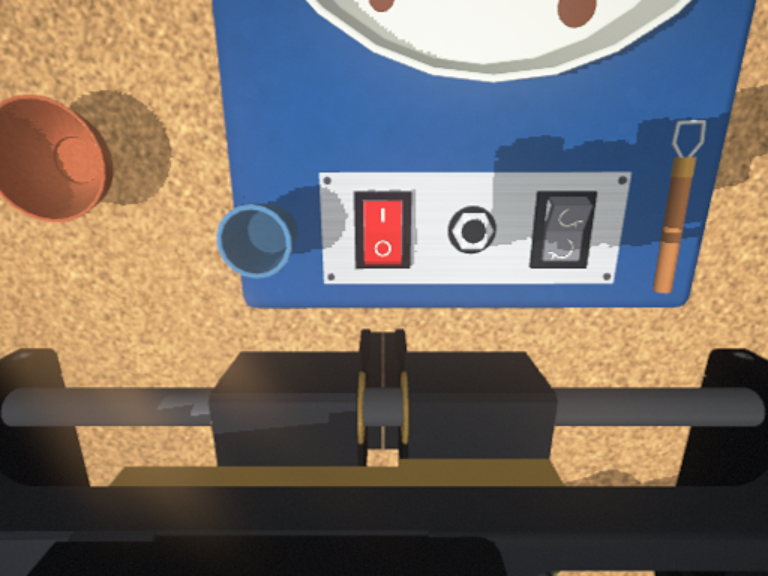

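The rocker at (383,230) is back on, the breaker at (472,231) is in, and the grey rocker at (562,230), cup and tool are unchanged.

```bash
python3 -c "
from bench import robot
print(robot.finish_job())"
```

```text
the job is handed in; nothing more can be done
None
```

I pressed the power rocker off, the breaker fully in and the rocker back on, in that order and in about 10 s, left the grey rocker as set and disturbed nothing around the controls, then handed the job in (no verdict was returned).

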